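Put the topping rail into service

TASK

The cold topping rail has just been restocked: switch it on and start the freshness timer for the tomato slices, using only light taps of the fingertips. Tap the far half of the black rocker down to switch the power on, then press in the white key directly in front of the pan of red tomato slices until it stays fully in, then press the green start button all the way and let it spring back out. Press gently, in that order, leave the other two white keys alone, and do not lift or shift the pans, the food, the tongs or the bottles.

Things in the scene. Friction and masses are not known exactly. Their poses are not given: they have to be found in the camera images.
- rail: the topping rail: a fixed steel box 300 mm deep (x), 400 wide (y), 110 high, three wells at the back, a sloped control panel along the front. Origin: on the counter under the box, 155 mm behind its front edge, half-way across; x points from the panel to the wells, y to the left seen from the robot, z up. Nothing on it stands more than 8 mm above its 110 mm rim
- panel_middle (a point): middle of the aluminium control panel, a plane 95 mm long by 400 wide rising away from the robot at 12 degrees to the horizontal; local z is its outward normal, local y its left. One row of controls crosses its middle, left to right: rocker (y = 170 mm), left, middle and right white keys (114, 0, -114), green start button (-172)
- rocker (a joint): black power rocker, 42 mm long (up the slope) by 26 wide, its top a shallow V, at the left end of the panel, tipping about a left-right axis through its middle. 0 = off, near half level with the panel, far half up (its edge 13 mm proud of the panel); 0.32 = on, far half fully down, then parallel to the panel and 6.5 mm above it (rad). It takes 2 N at rocker_far to begin and 4 N fully down, then a hard stop; it stays where it is left
- rocker_far (a point): middle of the top of the rocker's far half (a short white stripe marks it), 14 mm up the slope from the pivot; moves with the rocker, going into the panel by about 4.5 mm when it is tipped on. When the rocker is off, its local z is the panel's outward normal
- key_left (a joint): latching push key of the left well: a white round cap 24 mm across, standing 12 mm proud of the panel, directly in front of the left pan (y = +114 mm on the rail). 0 = out, 0.007 = fully in (m). It slides straight into the panel, taking 3 N to begin and 6 N fully in, then a hard stop; it stays where it is pushed
- key_left_top (a point): middle of the top of the left key's white cap (moves with the key); local z points out of the panel, which is the way against which the key is pressed
- key_middle (a joint): latching push key of the middle well: a white round cap 24 mm across, standing 12 mm proud of the panel, directly in front of the middle pan (y = 0 on the rail). 0 = out, 0.007 = fully in (m). It slides straight into the panel, taking 3 N to begin and 6 N fully in, then a hard stop; it stays where it is pushed
- key_middle_top (a point): middle of the top of the middle key's white cap (moves with the key); local z points out of the panel, which is the way against which the key is pressed
- key_right (a joint): latching push key of the right well: a white round cap 24 mm across, standing 12 mm proud of the panel, directly in front of the right pan (y = -114 mm on the rail). 0 = out, 0.007 = fully in (m). It slides straight into the panel, taking 3 N to begin and 6 N fully in, then a hard stop; it stays where it is pushed
- key_right_top (a point): middle of the top of the right key's white cap (moves with the key); local z points out of the panel, which is the way against which the key is pressed
- start (a joint): green start button at the right end of the panel: a round cap 28 mm across, 12 mm proud of the panel. 0 = out, 0.007 = fully in (m). Spring return: 1 N to begin, 6 N fully in, then a hard stop
- start_top (a point): middle of the top of the green cap (moves with it); local z points out of the panel
- well_left (a point): middle of the left well's mouth, 110 mm above the counter (a pan standing in a well has its middle within 5 mm of this point, seen from above)
- well_middle (a point): middle of the middle well's mouth, likewise
- well_right (a point): middle of the right well's mouth, likewise
- tomato_middle (a point): middle of the top of the tomato pan's contents: a loose steel pan 172 x 104 mm, 68 deep, full of large red slices, 60 mm across; it stands in any one of the three wells
- pickle_middle (a point): the same for the pan of small green pickle slices, 30 mm across
- onion_middle (a point): the same for the pan of white and purple onion slices, 48 mm across
- burger: a closed burger, 106 mm across and 72 high, standing on the white cutting board in front of the rail; origin under its middle
- open_bun: an open bun with patty, cheese and a tomato slice, 104 mm across and 39 high, on the cutting board; origin under its middle
- tongs: steel tongs with a red sleeve, 175 mm long, 35 wide at the jaws, 16 high, lying on the cutting board; origin under its middle
- mayo_bottle: cream squeeze bottle, 64 mm across, 195 high, on the counter at the right; origin under its middle
- sauce_bottle: orange-brown squeeze bottle, same shape; origin under its middle
Not all that is in view belongs to the job. Of the things that look like the part that bears tomato_middle, the smaller one is meant. What is meant by the burger is not pink, and is the smaller of those in its own colour.

How it is judged (in metres and radians):
On the way, in this order (a step that is already met when the one before it is completed fails the run):
1. the power rocker is tipped on (value of joint rocker above 0.25 rad and not (value of joint any of key_left, key_middle, key_right above 0.0015 m)), for 0.2 s.
2. the white key in front of the tomato pan is in (value of joint rocker above 0.25 rad and ((horizontal distance between tomato_middle and well_left below 0.05 m and value of joint key_left above 0.004 m) or (horizontal distance between tomato_middle and well_middle below 0.05 m and value of joint key_middle above 0.004 m) or (horizontal distance between tomato_middle and well_right below 0.05 m and value of joint key_right above 0.004 m))), for 0.2 s.
3. the green start button is pressed (all of step 2 and value of joint start above 0.004 m), for 0.05 s.
4. the green start button has sprung back (all of step 2 and value of joint start below 0.001 m), for 0.2 s.
At the end, for the whole second after the job is handed in: rocker on (past 0.25 rad of 0.32), the key in front of the tomato pan in (past 4 mm of 7), the other two white keys out (under 1.5 mm), the start button back out (under 1 mm); pans, food, tongs and bottles at rest within 15 mm of where they stood (all of step 4 and not ((horizontal distance between tomato_middle and well_left above 0.05 m and value of joint key_left above 0.0015 m) or (horizontal distance between tomato_middle and well_middle above 0.05 m and value of joint key_middle above 0.0015 m) or (horizontal distance between tomato_middle and well_right above 0.05 m and value of joint key_right above 0.0015 m)) and not (distance of any of tomato_middle, pickle_middle, onion_middle, burger, open_bun, tongs, mayo_bottle, sauce_bottle from where it was at the start of the episode above 0.015 m) and linear speed of each of burger, open_bun, tongs, mayo_bottle, sauce_bottle below 0.02 m/s); the robot touches nothing.
It fails at once if a white key in front of another pan is pressed ((horizontal distance between tomato_middle and well_left above 0.05 m and value of joint key_left above 0.0015 m) or (horizontal distance between tomato_middle and well_middle above 0.05 m and value of joint key_middle above 0.0015 m) or (horizontal distance between tomato_middle and well_right above 0.05 m and value of joint key_right above 0.0015 m)).
It fails at once if a white key is pressed before the power is on (not (value of joint rocker above 0.25 rad) and value of joint any of key_left, key_middle, key_right above 0.0015 m).
It fails at once if the start button is pressed before the tomato key is in and the power on (value of joint start above 0.002 m and not (value of joint rocker above 0.25 rad and ((horizontal distance between tomato_middle and well_left below 0.05 m and value of joint key_left above 0.004 m) or (horizontal distance between tomato_middle and well_middle below 0.05 m and value of joint key_middle above 0.004 m) or (horizontal distance between tomato_middle and well_right below 0.05 m and value of joint key_right above 0.004 m)))).
It fails at once if the rail or a control is pressed harder than 40 N, or by the arm instead of the fingers (contact force between the fingers and rail above 40 N or contact force between the arm and rail above 5 N).
It fails at once if a pan, a burger, the tongs or a bottle is lifted, tipped over or shifted by more than 15 mm (distance of any of tomato_middle, pickle_middle, onion_middle, burger, open_bun, tongs, mayo_bottle, sauce_bottle from where it was at the start of the episode above 0.015 m or angle between any of mayo_bottle, sauce_bottle, burger's own z axis and vertical above 0.3 rad).
It also fails if it takes over 45 s, if anything falls off the work surface, if the arm or the gripper's body presses on something with over 40 N, if the wrist force passes 120 N, or if a joint passes its speed limit or range.

ROBOT

A 6-joint arm with a two-finger parallel gripper is mounted at the origin on the work surface. World frame = base frame: x ahead of the robot, y to its left, z up, the work surface at z = 0. Lengths are in m, angles in degrees, forces in N, time in s.
With the tool pointing down it reaches from about 0.4 to 0.825 m from the base axis. Payload 7 kg.
Tool frame: the origin (TCP) lies between the finger pads; the fingertips stand 11 mm ahead of it and the grasp point (between the pads) lies 8 mm behind it (r.tcp_to_tips is the distance from the TCP to the fingertips, in m); x points along the fingers, y is the direction in which the jaws open and shut, and the axes are right-handed (so a half turn about x gives the same grasp; the last joint's range is limited). The gripper opens to 88 mm and grips with 3 to 60 N. Pads are 19 mm wide; open, the fingers measure 130 mm over their backs; the gripper's body (78 mm by 193 mm) begins 47 mm behind the grasp point.
Start: joints at [82.798, 20.546, 0.682, 0, -70.136, -16.507], TCP at [0.271, 0.618, 0.238] pointing down, gripper open.
Joint ranges: [-176.03, 176.03], [-82.01, 121.73], [-58.28, 71.71], [-173.87, 95.51], [-174.79, -0.11], [-173.66, 173.66]. Speed limits (degrees/s): [136.94, 136.94, 172.46, 180, 180, 180].

INTERFACE

Orientations are given as [roll, pitch, yaw] about the fixed x, y, z axes, in that order (R = Rz(yaw) Ry(pitch) Rx(roll)).
In Python, from plant import r gives the robot as it stands.
- The arm moves only by the tool arm_command, never from a script. Its argument "plan" is a list of rows, each an object of numbers: "dx", "dy", "dz": the shift along the tool's x, y, z each as a share of 0.02 m, from -1 to 1; "wx", "wy", "wz": the turn, a rotation vector about the tool's x, y, z each as a share of 0.08 rad, from -1 to 1. In form: [{"dx": .., "dy": .., "dz": .., "wx": .., "wy": .., "wz": ..}, ...]. A call has 1 to 20 rows; each row shifts and turns the pose as measured when the row begins, along the tool's axes as they then stand; what a row does not reach is not made up. A row lasts 1/12 s, in which the tool goes at most 41.7 mm and 7.16 degrees, less where a joint would pass 70% of its speed; a pose out of reach is approached as far as the arm can. A call with a number of a shift or a turn outside -1 to 1 is refused whole. A call with a gripper value outside its range is refused whole. "fingers" is the closure, from -1 (fully open) to 1 (shut), so that 0 is half open, set as the call begins (left out, the last holds). The fingers move at their own pace and stop on an object; "force" is the grip in N (left out, the last holds). Time passes only in rows, so rows that do not move let the fingers close. It gives the time, the measured TCP pose, the force and the opening at its end, in the units of the state.
- r.get_state(): the state, without advancing time (a new reading comes with each control period).
- r.capture(name): name is "side" or "top" or "wrist"; returns (picture, depth): 400x640x3 uint8, red, green, blue; 400x640 float32, m along the optical axis (not along the pixel's ray), 0 where there is no reading.
- r.camera_model(name): a dict with "vertical_fov" (degrees; the focal length in pixels is half the picture's height over the tangent of half this angle, whatever the lens; pixels are square), "cx", "cy" (the principal point, pixels), "R" (3x3) and "t" (3): a world point X has camera coordinates R X + t. Camera axes: x right, y down, z forward; pixel columns grow to the right and rows downward; lengths in m; the calibration is good to about 2 mm. A picture is of the moment at which its call begins: read the wrist's pose just before it. camera_model takes no time and is no camera call; for the wrist camera it gives the pose at the moment of the call.
- r.close_job(): hands the job in, once; it reports no verdict.
Trained networks look in the newest picture that a camera, given by its name, has taken for a name from the list of things; names that differ only in an ending like _2 or _b are one class to them, and where a whole thing is asked for, a point or a joint stands for the part that bears it (a point fixed in the world has none). Each returns a list of dicts, best first, with "score" (0 to 1); they miss things now and then, are a little off and sometimes report something else, mostly with a low value. They report only what shows in the picture. A call takes as long as a camera call. They do not tell look-alikes from the thing itself.
- r.cut_out(camera, query): "mask" (400x640 bool, what is visible of it) and "bbox" ([left, top, width, height] in pixels, round what is visible of it).
- r.spot_point(camera, query): "centre" ([column, row] in pixels: a listed point, or the origin of a listed thing).
The state is a dict: "time_s": time; "joints": joint angles; "qd": joint speeds; "joint_torque": joint torques, N m; "tcp_pos": TCP position; "eef_rot": TCP orientation; "contact_force": force on the tool from outside, world axes, zero at the start; "moment": the same for the moment, N m; "gripper_width": finger opening in m.
Only numpy, scipy, OpenCV 4.12 (cv2) and the standard library are available. Lean on these libraries where they do the work, as an engineer would, in place of code of your own. Each camera call takes 0.05 s, during which the arm holds its last target.

## Working session

There is one attempt and no reset: what is moved stays moved. The work goes in short steps, Python scripts to look and compute and a tool call to move; the robot and the scene stay as the last step left them, time stands still between calls to the robot, and variables do not carry over. Pictures are saved under pics/ and viewed, and the job is handed in when it is done.

Besides the shell and the picture viewer there is one more tool, called as name(argument=value, ...), one argument or row to a line, values as JSON. arm_command: Moves the arm, as the interface text tells. Shift numbers are shares of 0.02 m and turn numbers shares of 0.08 rad, none past 1 either way. Its arguments: {"type":"object","properties":{"plan":{"type":"array","items":{"type":"object","properties":{"dx":{"type":"number"},"dy":{"type":"number"},"dz":{"type":"number"},"wx":{"type":"number"},"wy":{"type":"number"},"wz":{"type":"number"}}}},"fingers":{"type":"number"},"force":{"type":"number"}},"required":["plan"]}

```bash
mkdir -p pics; ls; python3 - <<'E'
from plant import r
import cv2,numpy as np
s=r.get_state();print(s)
for n in("side","top"):
    p,d=r.capture(n);cv2.imwrite(f"pics/{n}0.png",p[:,:,::-1]);np.save(f"{n}0.npy",d)
    print(n,r.camera_model(n))
print(r.tcp_to_tips)
E
```

```text
pics
{'time_s': 0.0, 'joints': array([ 8.27988757e+01,  2.05920192e+01,  6.34774135e-01, -2.08942312e-02,
       -7.01351417e+01, -1.65076770e+01]), 'qd': array([-0.01019734, -0.03151679, -0.04576571, -0.03468458, -0.04804979,
        0.02762269]), 'joint_torque': array([-1.33876292e-03, -5.82723141e+01,  2.93048537e+01,  6.99690789e+00,
        6.72890237e-03, -1.82873127e-04]), 'tcp_pos': array([0.27123201, 0.61760535, 0.23662124]), 'eef_rot': array([  94.5065926 ,   89.90554768, -109.20932447]), 'contact_force': array([-0.46958851, -0.51640449, -0.29879922]), 'moment': array([-0.02581861, -0.01924431, -0.02447726]), 'gripper_width': 0.08730047007056536}
side {'vertical_fov': 55.263440242671145, 'cx': 318.96397789206304, 'cy': 197.9494251028896, 'R': array([[ 0.88231648, -0.47009677, -0.02294921],
       [-0.31175478, -0.54720667, -0.77677141],
       [ 0.35259977,  0.69251274, -0.62936437]]), 't': array([-0.44330752,  0.20440342,  1.07065436])}
top {'vertical_fov': 46.9920341083039, 'cx': 323.55288266582886, 'cy': 199.11680185316538, 'R': array([[-0.12328992, -0.99234002, -0.00780317],
       [-0.96703965,  0.1219044 , -0.22354785],
       [ 0.22278671, -0.02001522, -0.97466172]]), 't': array([0.02935503, 0.50746945, 1.4760422 ])}
0.011
```

View pics/top0.png

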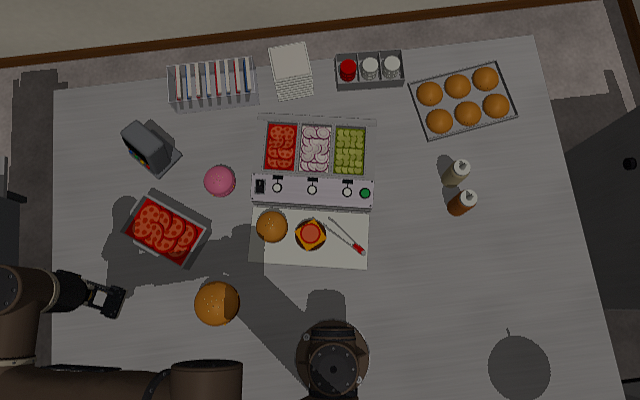

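View pics/side0.png

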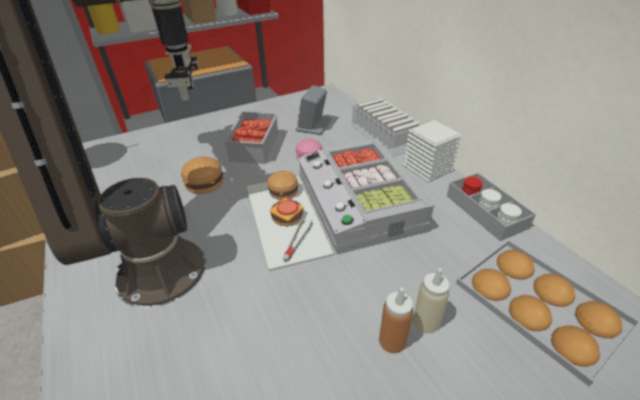

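The top view shows the robot base at (333,365), the rail at (315,165) and the controls at row ~187. Two things look like the tomato pan: a large one at (165,230) standing alone, and a smaller one at (281,147) in the rail's left well. The smaller is meant, so the key is key_left. I'll measure and enlarge the crop.

```bash
cat > h.py <<'E'
from plant import r
import cv2,numpy as np
def KF(m): 
    f=200/np.tan(np.radians(m["vertical_fov"])/2); return f
def ray(m,uv):
    f=KF(m); d=np.array([(uv[0]-m["cx"])/f,(uv[1]-m["cy"])/f,1.]); R=np.array(m["R"]);return -R.T@m["t"], R.T@d
def back(m,uv,z): o,d=ray(m,uv); return o+d*z
def tri(obs):
    A=np.zeros((3,3));b=np.zeros(3);L=[]
    for m,uv in obs:
        o,d=ray(m,uv);d=d/np.linalg.norm(d);P=np.eye(3)-np.outer(d,d);A+=P;b+=P@o;L.append((o,P))
    X=np.linalg.solve(A,b); return X,[np.linalg.norm(P@(X-o)) for o,P in L]
def proj(m,X):
    c=np.array(m["R"])@X+m["t"];f=KF(m);return np.array([c[0]/c[2]*f+m["cx"],c[1]/c[2]*f+m["cy"]])
def med(d,uv):
    u,v=int(round(uv[0])),int(round(uv[1]));w=d[v-1:v+2,u-1:u+2];w=w[w>0];return np.median(w) if len(w) else 0
E
python3 - <<'E'
from h import *
p=cv2.imread("pics/top0.png");q=cv2.imread("pics/side0.png")
a=cv2.resize(p[105:215,235:395],None,fx=5,fy=5,interpolation=cv2.INTER_CUBIC);cv2.imwrite("pics/c0.png",a)
a=cv2.resize(q[130:250,290:440],None,fx=5,fy=5,interpolation=cv2.INTER_CUBIC);cv2.imwrite("pics/c1.png",a)
D={n:np.load(n+"0.npy") for n in("top","side")}
for k in("rocker_far","key_left_top","start_top","tomato_middle","panel_middle","key_middle_top","key_right_top"):
    obs=[]
    for n in("top","side"):
        m=r.camera_model(n)
        L=r.spot_point(n,k)
        for o in L[:3]:
            print(k,n,o["score"].__round__(2),np.round(o["centre"],1),np.round(back(m,o["centre"],med(D[n],o["centre"])),4))
        if L: obs.append((m,L[0]["centre"]))
    if len(obs)==2: print("   tri",tri(obs))
print(r.get_state()["time_s"])
E
```

```text
rocker_far top 0.65 [261.8 181.6] [0.5772 0.1586 0.1137]
rocker_far top 0.35 [312.7 191.6] [ 0.5242 -0.0011  0.1102]
rocker_far side 0.6 [317.5 153.9] [0.5836 0.1575 0.1131]
   tri (array([0.58046223, 0.15785743, 0.11277105]), [np.float64(0.0030606512760474633), np.float64(0.0030606512760474693)])
key_left_top top 0.6 [274.3 188.3] [0.5509 0.121  0.1095]
key_left_top side 0.49 [314.3 163.1] [0.5479 0.1129 0.1129]
key_left_top side 0.42 [289.2 215. ] [ 0.3929 -0.0142  0.0483]
   tri (array([0.5518325 , 0.12116529, 0.10677864]), [np.float64(0.0001856576168946853), np.float64(0.00018565761689457716)])
start_top top 0.48 [364.9 196.8] [ 0.4871 -0.1663  0.1055]
start_top top 0.32 [312.6 189.6] [ 0.5302 -0.0016  0.1128]
start_top side 0.66 [317.9 162.4] [0.5594 0.1088 0.1143]
start_top side 0.4 [348.4 215.7] [ 0.5074 -0.17    0.1159]
   tri (array([ 0.43776746, -0.14225439,  0.30217845]), [np.float64(0.005783074187143384), np.float64(0.005783074187143295)])
tomato_middle top 0.68 [280.5 147.6] [0.6858 0.0867 0.1112]
tomato_middle top 0.66 [162.7 230.6] [0.4617 0.4941 0.0881]
tomato_middle 
[... 286 characters left out ...]

panel_middle top 0.35 [455.5 206.9] [ 0.4202 -0.4536  0.0925]
key_middle_top top 0.51 [313.5 190. ] [ 0.5289 -0.0043  0.1116]
key_middle_top top 0.47 [362.7 194.4] [ 0.4948 -0.1598  0.1106]
key_middle_top side 0.62 [326.7 182.6] [ 0.5308 -0.0033  0.1137]
   tri (array([ 0.52902551, -0.00459666,  0.11479662]), [np.float64(0.0009886194675293837), np.float64(0.0009886194675295806)])
key_right_top top 0.4 [346.8 191.4] [ 0.5107 -0.1102  0.1121]
key_right_top top 0.16 [271.2 227.1] [0.4304 0.1461 0.0832]
key_right_top side 0.48 [340.2 204.5] [ 0.5131 -0.1156  0.1143]
   tri (array([ 0.51331274, -0.11113699,  0.11015577]), [np.float64(0.0022279882410363434), np.float64(0.002227988241036473)])
0.8
```

View pics/c0.png

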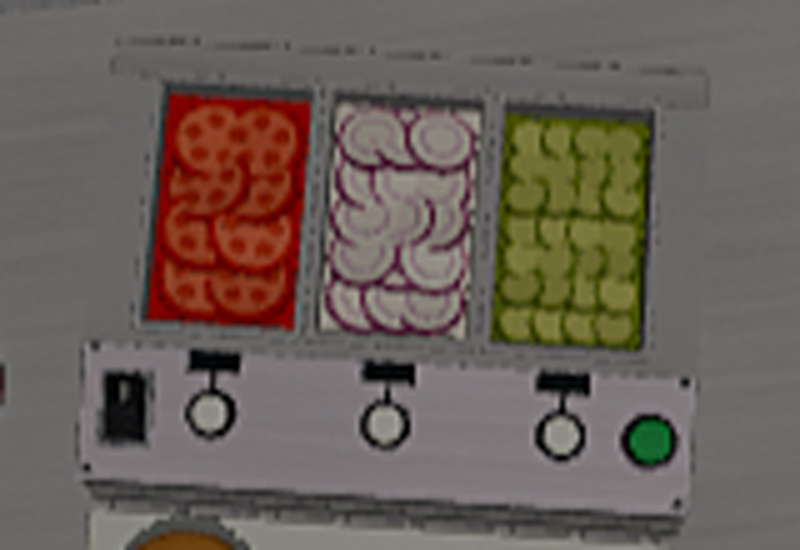

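View pics/c1.png

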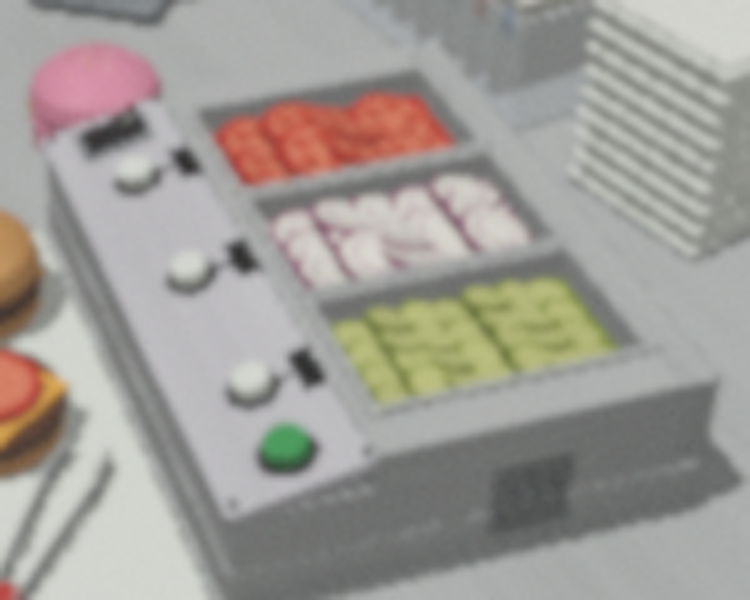

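The tomatoes, in the left well, are directly in front of key_left (crop pixel (210,413) → (277,188)). Next I'll fit the rail pose from both views.

```bash
cat >> h.py <<'E'
from scipy.optimize import least_squares
ys={"kl":.114,"km":0,"kr":-.114,"st":-.172}
c,s_=np.cos(np.radians(12)),np.sin(np.radians(12))
def local(up,y,n,pm):  # panel coords -> world; pm=[x,y,z,yaw]
    v=np.array([up*c-n*s_,y,up*s_+n*c]);cy,sy=np.cos(pm[3]),np.sin(pm[3])
    return np.array(pm[:3])+np.array([cy*v[0]-sy*v[1],sy*v[0]+cy*v[1],v[2]])
E
python3 - <<'E'
from h import *
T,S=r.camera_model("top"),r.camera_model("side")
ob={"kl":((277,187.6),(317.4,164)),"km":((312,190),(328,183.6)),"kr":((347,192.4),(340.4,206.4)),"st":((365,193),(347,219.6))}
for k,(a,b) in ob.items(): print(k,tri([(T,a),(S,b)]))
def res(p,which):
    e=[]
    for k,(a,b) in ob.items():
        X=local(0,ys[k],.012,p)
        if which!=1:e+=list(proj(T,X)-a)
        if which!=0:e+=list(proj(S,X)-b)
    return np.array(e)
for w in(0,1,2):
    o=least_squares(lambda p:np.r_[res(p,w),(p[2]-.1)*(2000 if w<2 else 0)],[.535,0,.1,0]);print(w,np.round(o.x,4),np.round(o.fun,1))
E
```

```text
kl (array([0.5556909 , 0.11151472, 0.1065446 ]), [np.float64(0.002781482832544648), np.float64(0.0027814828325445845)])
km (array([ 5.33808408e-01, -3.68020367e-04,  1.05679538e-01]), [np.float64(0.002899781397861361), np.float64(0.002899781397860974)])
kr (array([ 0.51241552, -0.11213515,  0.10368755]), [np.float64(0.0031945273565812267), np.float64(0.003194527356581192)])
st (array([ 0.50182565, -0.16928163,  0.10261715]), [np.float64(0.0015973469787856646), np.float64(0.001597346978785629)])
0 [ 5.322e-01  3.000e-04  1.000e-01 -1.905e-01] [-0.3  0.1 -0.1 -0.1  0.2 -0.3  0.2  0.3 -0. ]
1 [ 0.5351 -0.0089  0.1    -0.1968] [ 0.1  0.2  0.   0.2 -0.2  0.   0.1 -0.3  0. ]
2 [ 0.5367 -0.0009  0.0929 -0.1912] [ 0.2 -0.8 -0.7  0.7  0.2 -0.9 -0.8  0.5  0.3 -1.1 -1.   0.1  0.1 -0.6
 -0.6 -0.3 -0. ]
```

```bash
cat >> h.py <<'E'
from scipy.spatial.transform import Rotation as Ro
PM=[.535,-.002,.098,-.191]
def goalR(yaw,sg):
    n=np.array([-s_*np.cos(yaw),-s_*np.sin(yaw),c]);y=sg*np.array([-np.sin(yaw),np.cos(yaw),0]);x=-n
    return np.column_stack([x,y,np.cross(x,y)])
def todo(tip,yaw,sg):
    """remaining turn & shift so that fingertips are at world tip"""
    s=r.get_state();R=Ro.from_euler("xyz",s["eef_rot"],degrees=True).as_matrix();G=goalR(yaw,sg)
    rv=Ro.from_matrix(R.T@G).as_rotvec()
    tips=s["tcp_pos"]+R[:,0]*r.tcp_to_tips
    print("t",round(s["time_s"],2),"tips",np.round(tips,4),"turn/.08",np.round(rv/.08,2),"shift/.02 cur axes",np.round(R.T@(np.array(tip)-tips)/.02,3),
      "goal axes",np.round(G.T@(np.array(tip)-tips)/.02,3), "F",np.round(s["contact_force"],2),"w",round(s["gripper_width"],4))
    return R
E
python3 - <<'E'
from h import *
for sg in(1,-1):
    print(np.round(todo(local(.0,.12,.12,PM),PM[3],sg),2))
E
```

```text
t 0.8 tips [0.2714 0.618  0.2266] turn/.08 [36.3  -0.43 -3.81] shift/.02 cur axes [  0.56   17.507 -21.989] goal axes [  4.202 -21.933  17.076] F [ 0.12  0.72 -1.09] w 0.0877
[[ 0.   -0.4  -0.92]
 [-0.   -0.92  0.4 ]
 [-1.    0.   -0.  ]]
t 0.8 tips [0.2714 0.618  0.2266] turn/.08 [-2.78  2.61 -0.29] shift/.02 cur axes [  0.56   17.507 -21.989] goal axes [  4.202  21.933 -17.076] F [ 0.12  0.72 -1.09] w 0.0877
[[ 0.   -0.4  -0.92]
 [-0.   -0.92  0.4 ]
 [-1.    0.   -0.  ]]
```

arm_command(
  plan=[
    {"wx":-0.93,"wy":0.87,"wz":-0.1},
    {"wx":-0.93,"wy":0.87,"wz":-0.1},
    {"wx":-0.92,"wy":0.87,"wz":-0.1},
    {"dy":0.97,"dz":-0.78},
    {"dy":0.97,"dz":-0.78},
    {"dy":0.97,"dz":-0.78},
    {"dy":0.97,"dz":-0.78},
    {"dy":0.97,"dz":-0.78},
    {"dy":0.97,"dz":-0.78},
    {"dy":0.97,"dz":-0.78},
    {"dy":0.97,"dz":-0.78},
    {"dy":0.97,"dz":-0.78},
    {"dy":0.97,"dz":-0.78},
    {"dy":0.97,"dz":-0.78},
    {"dy":0.97,"dz":-0.78},
    {"dy":0.97,"dz":-0.78},
    {"dy":0.97,"dz":-0.78},
  ],
  fingers=1,
  force=20,
)

```text
schema error: expected keys dx, dy, dz, wx, wy, wz
```

```bash
python3 - <<'E'
from h import *
todo(local(.0,.12,.12,PM),PM[3],-1)
E
```

```text
t 0.8 tips [0.2714 0.618  0.2266] turn/.08 [-2.78  2.61 -0.29] shift/.02 cur axes [  0.56   17.507 -21.989] goal axes [  4.202  21.933 -17.076] F [ 0.12  0.72 -1.09] w 0.0877
```

arm_command(
  plan=[
    {"dx":0,"dy":0,"dz":0,"wx":-0.93,"wy":0.87,"wz":-0.1},
    {"dx":0,"dy":0,"dz":0,"wx":-0.93,"wy":0.87,"wz":-0.1},
    {"dx":0,"dy":0,"dz":0,"wx":-0.92,"wy":0.87,"wz":-0.1},
    {"dx":0,"dy":0.97,"dz":-0.78,"wx":0,"wy":0,"wz":0},
    {"dx":0,"dy":0.97,"dz":-0.78,"wx":0,"wy":0,"wz":0},
    {"dx":0,"dy":0.97,"dz":-0.78,"wx":0,"wy":0,"wz":0},
    {"dx":0,"dy":0.97,"dz":-0.78,"wx":0,"wy":0,"wz":0},
    {"dx":0,"dy":0.97,"dz":-0.78,"wx":0,"wy":0,"wz":0},
    {"dx":0,"dy":0.97,"dz":-0.78,"wx":0,"wy":0,"wz":0},
    {"dx":0,"dy":0.97,"dz":-0.78,"wx":0,"wy":0,"wz":0},
    {"dx":0,"dy":0.97,"dz":-0.78,"wx":0,"wy":0,"wz":0},
    {"dx":0,"dy":0.97,"dz":-0.78,"wx":0,"wy":0,"wz":0},
    {"dx":0,"dy":0.97,"dz":-0.78,"wx":0,"wy":0,"wz":0},
    {"dx":0,"dy":0.97,"dz":-0.78,"wx":0,"wy":0,"wz":0},
    {"dx":0,"dy":0.97,"dz":-0.78,"wx":0,"wy":0,"wz":0},
  ],
  fingers=1,
  force=20,
)

```text
time_s: 2.05
tcp_pos: [0.4131, 0.3496, 0.2794]
eef_rot: [-179.9, 77.3, -9.8]
contact_force: [-0.4, 0.3, 0.2]
gripper_width: 0.0008
```

```bash
python3 - <<'E'
from h import *
todo(local(.0,.12,.12,PM),PM[3],-1)
E
```

```text
t 2.05 tips [0.4155 0.3492 0.2687] turn/.08 [ 0.24 -0.15  0.06] shift/.02 cur axes [ 4.303 10.265 -6.975] goal axes [ 4.261 10.108 -7.225] F [-0.4   0.28  0.15] w 0.0008
```

arm_command(
  plan=[
    {"dx":0,"dy":0.94,"dz":-0.66,"wx":0.24,"wy":-0.15,"wz":0.06},
    {"dx":0,"dy":0.94,"dz":-0.66,"wx":0,"wy":0,"wz":0},
    {"dx":0,"dy":0.94,"dz":-0.66,"wx":0,"wy":0,"wz":0},
    {"dx":0,"dy":0.94,"dz":-0.66,"wx":0,"wy":0,"wz":0},
    {"dx":0,"dy":0.94,"dz":-0.66,"wx":0,"wy":0,"wz":0},
    {"dx":0,"dy":0.94,"dz":-0.66,"wx":0,"wy":0,"wz":0},
    {"dx":0,"dy":0.94,"dz":-0.66,"wx":0,"wy":0,"wz":0},
    {"dx":0,"dy":0.94,"dz":-0.66,"wx":0,"wy":0,"wz":0},
    {"dx":0,"dy":0.94,"dz":-0.66,"wx":0,"wy":0,"wz":0},
    {"dx":0,"dy":0.94,"dz":-0.66,"wx":0,"wy":0,"wz":0},
    {"dx":0,"dy":0.94,"dz":-0.66,"wx":0,"wy":0,"wz":0},
    {"dx":0,"dy":0,"dz":0,"wx":0,"wy":0,"wz":0},
  ],
)

```text
time_s: 3.05
tcp_pos: [0.5176, 0.1043, 0.3155]
eef_rot: [-178.0, 77.7, -9.1]
contact_force: [0.3, -0.7, -0.2]
gripper_width: 0.0002
```

```bash
python3 - <<'E'
from h import *
todo(local(.0,.12,.12,PM),PM[3],-1)
m=r.camera_model("wrist");p,d=r.capture("wrist");np.save("w1.npy",d)
import pickle;pickle.dump(m,open("w1.pkl","wb"))
cv2.imwrite("pics/w1.png",p[:,:,::-1])
E
```

```text
t 3.05 tips [0.5199 0.104  0.3047] turn/.08 [-0.04 -0.06  0.09] shift/.02 cur axes [ 4.479 -0.908  0.465] goal axes [ 4.475 -0.94   0.441] F [ 0.35 -0.7  -0.25] w 0.0002
```

View pics/w1.png

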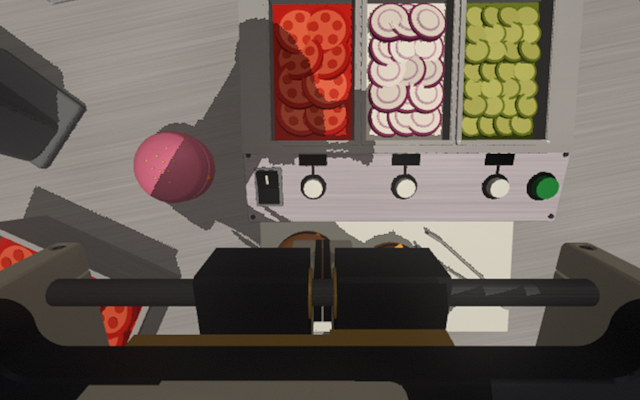

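The wrist view shows the rocker with its white stripe at (267,185), white keys at (314,187), (405,187) and (497,187), the green button at (543,186), and the tomatoes above the left key. I'll refine the panel pose from this view and its depth.

```bash
python3 - <<'E'
from h import *
import pickle
m=pickle.load(open("w1.pkl","rb"));p=cv2.imread("pics/w1.png");d=np.load("w1.npy")
a=cv2.resize(p[140:225,235:395],None,fx=5,fy=5,interpolation=cv2.INTER_CUBIC);cv2.imwrite("pics/c2.png",a)
b,g,rr=[p[:,:,i].astype(int) for i in range(3)]
obs={}
for k,u0 in(("kl",314),("km",405),("kr",497),("st",543)):
    sl=(slice(168,206),slice(u0-19,u0+19))
    # caps via height: use depth back-projection
    vv,uu=np.mgrid[sl];z=d[sl]
    if k=="st": mk=(g-rr)[sl]>40
    else: mk=(abs(rr-b)[sl]<14)&(g[sl]>np.percentile(g[sl],0))&((g-b)[sl]>-3)&(g[sl]>130)
    n,l,st,ce=cv2.connectedComponentsWithStats(mk.astype(np.uint8))
    i=1+np.argmax(st[1:,4]);cx,cy=ce[i];uv=(cx+u0-19,cy+168)
    obs[k]=uv;print(k,np.round(uv,1),st[i],np.round(back(m,uv,med(d,uv)),4))
# panel plane from depth
us=np.arange(250,560);P=[]
for v in range(158,216,2):
    for u in range(285,550,3):
        if any(np.hypot(u-o[0],v-o[1])<16 for o in obs.values()) or v<166 : continue
        if d[v,u]>0:P.append(back(m,(u,v),d[v,u]))
P=np.array(P);ce=np.median(P,0);
for _ in range(3):
    A=np.c_[P[:,:2]-ce[:2],np.ones(len(P))];co=np.linalg.lstsq(A,P[:,2],rcond=None)[0];e=P[:,2]-A@co;P=P[abs(e)<.004]
print("plane n",len(P),"slope deg",np.degrees(np.arctan(np.hypot(*co[:2]))),"dir",np.degrees(np.arctan2(co[1],co[0])),"std",e.std())
def zp(x,y): return co[0]*(x-ce[0])+co[1]*(y-ce[1])+co[2]
f=lambda q:np.r_[np.concatenate([proj(m,local(0,ys[k],.012,q))-obs[k] for k in obs]),(q[2]-zp(q[0],q[1]))*1000]
o=least_squares(f,PM);print(np.round(o.x,4),np.round(o.fun,1))
for n in("rocker_far","key_left_top","start_top"):
    for L in r.spot_point("wrist",n)[:2]: print(n,round(L["score"],2),np.round(L["centre"],1),np.round(back(m,L["centre"],med(d,L["centre"])),4))
q=o.x;u,v=265,175
h=np.array([[ (back(m,(u,v),d[v,u])[2]-zp(*back(m,(u,v),d[v,u])[:2]))*1000*c for u in range(252,286,3)] for v in range(164,210,3)]);print(np.round(h,0))
print("rocker proj",proj(m,local(.014,.17,.009,q)),proj(m,local(0,.17,.006,q)))
E
```

```text
kl [314.4 187.7] [  0   0  38  38 722] [0.5524 0.1092 0.1116]
km [405.1 186.8] [  0   0  38  38 662] [5.324e-01 5.000e-04 1.117e-01]
kr [498.  188.3] [  0   0  38  38 690] [ 0.5091 -0.1101  0.1112]
st [546.9 187.7] [ 12   9  23  22 382] [ 0.4986 -0.1683  0.1112]
plane n 1722 slope deg 11.97901438428915 dir -10.991287781410742 std 0.0007963397856161524
[ 0.5337 -0.0008  0.0986 -0.1936] [-2.  -0.2  0.5  0.8  1.3 -0.5  0.2  0.2 -0.9]
rocker_far 0.79 [270.4 175.1] [0.5776 0.1583 0.1145]
key_left_top 0.71 [309.8 191.2] [0.5493 0.1156 0.1102]
start_top 0.63 [549.  186.6] [ 0.4994 -0.1709  0.1113]
[[-0. -1. -0. -1.  2. -0.  0. -0. -0.  0.  1.  0.]
 [ 1. -0. -0. -1.  0.  1.  0. -0. -0.  0. -0.  2.]
 [ 0.  4.  3.  1.  3.  2.  3.  4.  4.  1. -0. -0.]
 [ 1.  3. 12. 11. 13. 12. 11. 14. 12.  1. -1.  1.]
 [ 1.  3. 12. 13. 14. 12. 11. 12. 12.  2.  1.  0.]
 [-0.  2. 12. 11. 11. 12. 11. 12. 11.  2.  0. -1.]
 [-0.  1. 10.  8. 10. 10.  8. 10.  9.  2.  2.  1.]
 [ 0. -1.  7.  8.  8.  8.  8.  8.  7.  2.  3. -1.]
 [-0.  0.  2.  7.  4.  5.  5.  5.  5.  3.  1.  1.]
 [-1.  0.  3.  6.  6.  6.  7.  5.  7.  4.  2.  0.]
 [ 0.  1.  2.  7.  7.  7.  7.  7.  6.  5.  2. -1.]
 [ 1. -0.  3.  6.  7.  6.  6.  7.  8.  7.  3.  0.]
 [ 1.  1.  2.  6.  7.  7.  5.  5.  6.  5.  3. -1.]
 [ 0.  0.  2.  7.  7.  7.  6.  7.  8.  6.  3.  1.]
 [-0. -0.  3.  2.  2.  3.  3.  2.  2.  2.  1.  1.]
 [ 1.  0. -1.  0. -1. -2.  0.  1. -1. -0. -1. -0.]]
rocker proj [266.56621054 175.69559348] [267.62377525 186.250616  ]
```

View pics/c2.png

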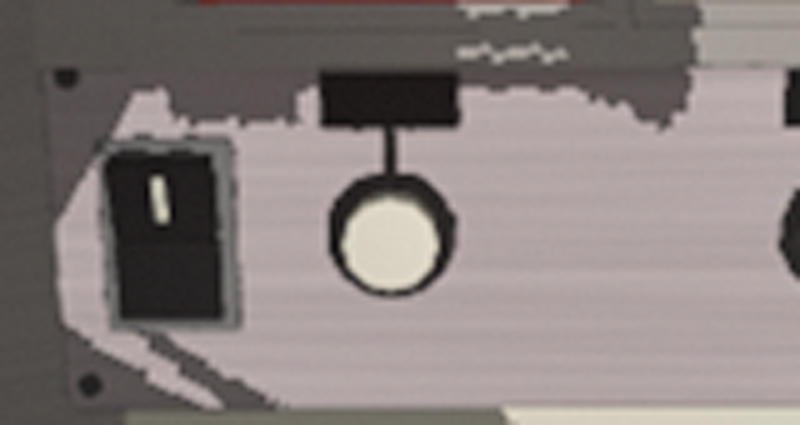

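```bash
python3 - <<'E'
from h import *
import pickle
m=pickle.load(open("w1.pkl","rb"));p=cv2.imread("pics/w1.png");d=np.load("w1.npy")
b,g,rr=[p[:,:,i].astype(int) for i in range(3)]
print(p[188,313],p[188,340],p[187,405],p[187,430])
obs={}
for k,u0 in(("kl",314),("km",405),("kr",497),("st",546)):
    sl=(slice(170,206),slice(u0-18,u0+18))
    mk=(g-rr)[sl]>40 if k=="st" else (2*g-rr-b)[sl]>8
    if k!="st": mk&=(g[sl]>100)
    n,l,st,ce=cv2.connectedComponentsWithStats(mk.astype(np.uint8))
    i=1+np.argmax(st[1:,4]);x,y,w,h,_=st[i];uv=(x+(w-1)/2+u0-18,y+(h-1)/2+170)
    obs[k]=uv;print(k,np.round(uv,1),ce[i]+[u0-18,170],st[i],np.round(back(m,uv,med(d,uv)),4))
f=lambda q:np.r_[np.concatenate([proj(m,local(0,ys[k],.012,q))-obs[k] for k in obs]),(q[2]-.0985)*1000]
o=least_squares(f,PM);print(np.round(o.x,4),np.round(o.fun,1))
q=o.x
print("rocker proj",proj(m,local(.014,.17,.0095,q)),proj(m,local(0,.17,.0065,q)))
T,S=r.camera_model("top"),r.camera_model("side")
print([np.round(proj(M,local(0,ys[k],.012,q)),1) for k in ys for M in (T,S)])
E
```

```text
[197 213 219] [162 164 175] [199 216 221] [166 167 178]
kl [312.5 188.5] [312.45217391 188.37826087] [  7  10  20  18 230] [0.552  0.1116 0.1118]
km [405.5 188. ] [405.776 188.296] [  9   9  20  19 250] [5.309e-01 2.000e-04 1.114e-01]
kr [499. 188.] [499.17142857 187.84489796] [ 11   9  19  19 245] [ 0.5093 -0.1113  0.1113]
st [547.  187.5] [546.90052356 187.68062827] [  8   7  23  22 382] [ 0.4988 -0.1685  0.1111]
[ 0.5331 -0.0006  0.0985 -0.1882] [-0.1 -0.   0.   0.1  0.2 -0.2 -0.1  0.1 -0. ]
rocker proj [266.43903587 177.0071438 ] [267.55609684 187.54258247]
[array([277. , 187.6]), array([315.5, 163.6]), array([312.2, 189.7]), array([326.2, 183. ]), array([347.4, 191.9]), array([338.4, 205.4]), array([365.4, 193. ]), array([345.4, 218.1])]
```

```bash
sed -i 's/^PM=.*/PM=[.5331,-.0006,.0985,-.1882]/' h.py; python3 - <<'E'
from h import *
todo(local(.016,.17,.035,PM),PM[3],-1)
E
```

```text
t 3.25 tips [0.5189 0.1066 0.3039] turn/.08 [-0.05 -0.05  0.08] shift/.02 cur axes [ 8.672 -3.311 -0.28 ] goal axes [ 8.65  -3.365 -0.326] F [-0.59  0.    0.73] w 0.0004
```

arm_command(
  plan=[
    {"dx":0.9,"dy":-0.36,"dz":-0.03,"wx":-0.05,"wy":-0.05,"wz":0.08},
    {"dx":0.9,"dy":-0.36,"dz":-0.03,"wx":0,"wy":0,"wz":0},
    {"dx":0.9,"dy":-0.36,"dz":-0.03,"wx":0,"wy":0,"wz":0},
    {"dx":0.9,"dy":-0.36,"dz":-0.03,"wx":0,"wy":0,"wz":0},
    {"dx":0.9,"dy":-0.36,"dz":-0.03,"wx":0,"wy":0,"wz":0},
    {"dx":0.9,"dy":-0.36,"dz":-0.03,"wx":0,"wy":0,"wz":0},
    {"dx":0.9,"dy":-0.36,"dz":-0.03,"wx":0,"wy":0,"wz":0},
    {"dx":0.9,"dy":-0.36,"dz":-0.03,"wx":0,"wy":0,"wz":0},
    {"dx":0.7,"dy":-0.36,"dz":-0.03,"wx":0,"wy":0,"wz":0},
    {"dx":0,"dy":0,"dz":0,"wx":0,"wy":0,"wz":0},
    {"dx":0,"dy":0,"dz":0,"wx":0,"wy":0,"wz":0},
  ],
)

```text
time_s: 4.17
tcp_pos: [0.5648, 0.1786, 0.1555]
eef_rot: [-179.6, 77.9, -9.4]
contact_force: [-1.0, 0.0, -0.0]
gripper_width: 0.0007
```

```bash
python3 - <<'E'
from h import *
todo(local(.016,.17,.035,PM),PM[3],-1)
E
```

```text
t 4.17 tips [0.5671 0.1782 0.1447] turn/.08 [ 0.2  -0.02  0.06] shift/.02 cur axes [ 0.51   0.609 -0.313] goal axes [ 0.512  0.602 -0.324] F [-1.03  0.03 -0.01] w 0.0007
```

arm_command(
  plan=[
    {"dx":0.2,"dy":0.35,"dz":-0.16,"wx":0.2,"wy":0,"wz":0.06},
    {"dx":0.2,"dy":0.25,"dz":-0.16,"wx":0,"wy":0,"wz":0},
    {"dx":0,"dy":0,"dz":0,"wx":0,"wy":0,"wz":0},
    {"dx":0,"dy":0,"dz":0,"wx":0,"wy":0,"wz":0},
  ],
)

```text
time_s: 4.5
tcp_pos: [0.5707, 0.1654, 0.1511]
eef_rot: [-179.4, 77.8, -10.2]
contact_force: [0.7, -0.6, -0.3]
gripper_width: 0.0005
```

```bash
python3 - <<'E'
from h import *
todo(local(.016,.17,.010,PM),PM[3],-1)
p,d=r.capture("wrist");cv2.imwrite("pics/w2.png",p[:,:,::-1])
p,d=r.capture("side");a=cv2.resize(p[60:220,240:420],None,fx=4,fy=3.75,interpolation=cv2.INTER_CUBIC);cv2.imwrite("pics/s2.png",a[:,:,::-1])
E
```

```text
t 4.5 tips [0.573  0.165  0.1403] turn/.08 [ 0.   -0.04  0.03] shift/.02 cur axes [1.46  0.009 0.041] goal axes [1.46  0.006 0.036] F [ 0.69 -0.55 -0.3 ] w 0.0005
```

View pics/w2.png

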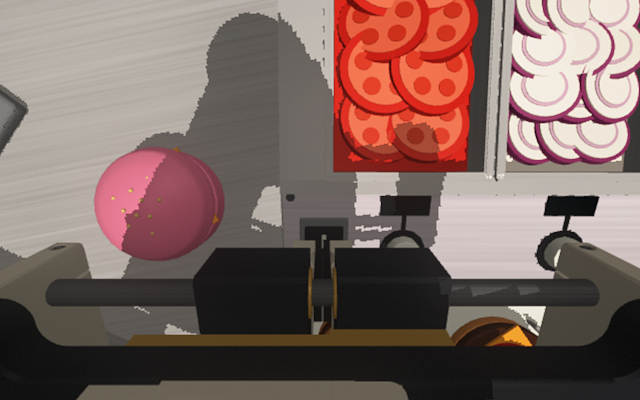

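View pics/s2.png

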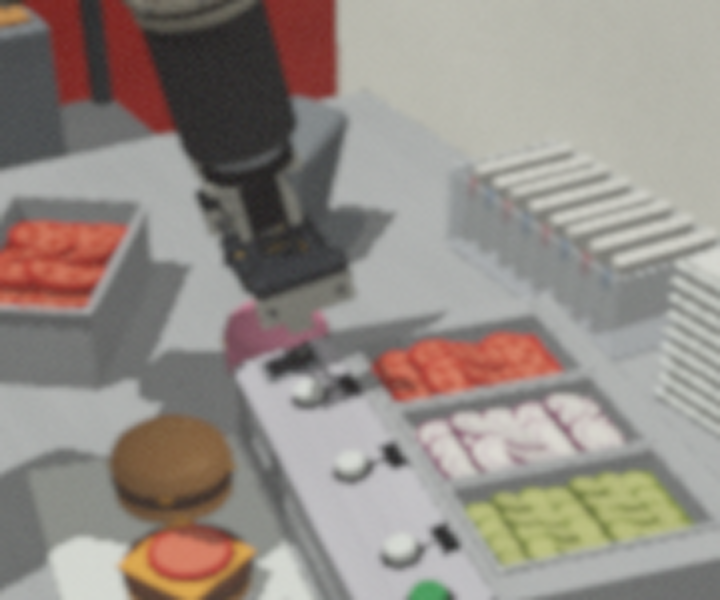

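The closed tips are now centred over the rocker, which is visible in front of them at (325,230) in the wrist view. Descending.

arm_command(
  plan=[
    {"dx":0.4,"dy":0,"dz":0.02,"wx":0,"wy":0,"wz":0},
    {"dx":0.4,"dy":0,"dz":0.02,"wx":0,"wy":0,"wz":0},
    {"dx":0.3,"dy":0,"dz":0,"wx":0,"wy":0,"wz":0},
    {"dx":0,"dy":0,"dz":0,"wx":0,"wy":0,"wz":0},
    {"dx":0,"dy":0,"dz":0,"wx":0,"wy":0,"wz":0},
  ],
)

```text
time_s: 5.02
tcp_pos: [0.5751, 0.1646, 0.1281]
eef_rot: [-179.0, 77.7, -9.8]
contact_force: [-0.1, -0.7, -0.0]
gripper_width: 0.0005
```

```bash
python3 - <<'E'
from h import *
todo(local(.016,.17,.0065,PM),PM[3],-1)
E
```

```text
t 5.02 tips [0.5774 0.1642 0.1174] turn/.08 [-0.01 -0.06  0.05] shift/.02 cur axes [0.466 0.009 0.019] goal axes [0.466 0.008 0.017] F [-0.12 -0.73 -0.01] w 0.0005
```

arm_command(
  plan=[
    {"dx":0.1,"dy":0,"dz":0,"wx":0,"wy":0,"wz":0},
    {"dx":0.1,"dy":0,"dz":0,"wx":0,"wy":0,"wz":0},
    {"dx":0.1,"dy":0,"dz":0,"wx":0,"wy":0,"wz":0},
    {"dx":0.08,"dy":0,"dz":0,"wx":0,"wy":0,"wz":0},
  ],
)

```text
time_s: 5.35
tcp_pos: [0.5775, 0.1643, 0.1209]
eef_rot: [-179.1, 77.7, -9.8]
contact_force: [-1.3, -1.7, 2.5]
gripper_width: 0.0002
```

```bash
python3 - <<'E'
from h import *
todo(local(.016,.17,.0065,PM),PM[3],-1)
E
```

```text
t 5.35 tips [0.5798 0.1639 0.1102] turn/.08 [-0.   -0.07  0.04] shift/.02 cur axes [0.087 0.017 0.061] goal axes [0.088 0.017 0.061] F [-1.33 -1.7   2.55] w 0.0002
```

Contact, at about 2.5 N. Continuing in small steps.

arm_command(
  plan=[
    {"dx":0.08,"dy":0,"dz":0.03,"wx":0,"wy":0,"wz":0},
    {"dx":0.08,"dy":0,"dz":0.03,"wx":0,"wy":0,"wz":0},
  ],
)

```text
time_s: 5.52
tcp_pos: [0.5778, 0.1643, 0.1198]
eef_rot: [-179.1, 77.5, -9.8]
contact_force: [-16.3, -0.8, 28.0]
gripper_width: 0.0003
```

```bash
python3 - <<'E'
from h import *
todo(local(.016,.17,.0065,PM),PM[3],-1)
E
```

```text
t 5.52 tips [0.5802 0.1639 0.1091] turn/.08 [ 0.   -0.1   0.05] shift/.02 cur axes [0.032 0.02  0.067] goal axes [0.033 0.019 0.067] F [-16.26  -0.77  28.05] w 0.0003
```

Hard stop, about 32 N, so I'm backing off at once to look.

arm_command(
  plan=[
    {"dx":-0.5,"dy":0,"dz":0,"wx":0,"wy":0,"wz":0},
    {"dx":-0.8,"dy":0,"dz":0,"wx":0,"wy":0,"wz":0},
    {"dx":-0.9,"dy":0.3,"dz":0,"wx":0,"wy":0,"wz":0},
    {"dx":-0.9,"dy":0.9,"dz":0,"wx":0,"wy":0,"wz":0},
    {"dx":-0.5,"dy":0.9,"dz":0.3,"wx":0,"wy":0,"wz":0},
    {"dx":0,"dy":0.8,"dz":0.4,"wx":0,"wy":0,"wz":0},
    {"dx":0,"dy":0,"dz":0,"wx":0,"wy":0,"wz":0},
    {"dx":0,"dy":0,"dz":0,"wx":0,"wy":0,"wz":0},
  ],
)

```text
time_s: 6.18
tcp_pos: [0.5363, 0.1121, 0.1895]
eef_rot: [-178.4, 77.5, -9.1]
contact_force: [-0.0, -0.0, 0.6]
gripper_width: 0.0005
```

```bash
python3 - <<'E'
from h import *
todo(local(.0,.114,.035,PM),PM[3],-1)
m=r.camera_model("wrist");p,d=r.capture("wrist");cv2.imwrite("pics/w3.png",p[:,:,::-1])
for up in (.018,.012,.007,.003,-.003,-.008,-.014,-.018):
  L=[]
  for y in(.163,.167,.171,.175):
    X=local(up,.0+y,.008,PM);uv=proj(m,X);u,v=np.round(uv).astype(int)
    Y=back(m,(u,v),d[v,u]); n=np.array([-s_*np.cos(PM[3]),-s_*np.sin(PM[3]),c]);L.append(round(1000*float(n@(Y-PM[:3])),1))
  print(up,np.round(uv),L)
E
```

```text
t 6.18 tips [0.5386 0.1117 0.1788] turn/.08 [ 0.02 -0.11  0.08] shift/.02 cur axes [ 2.339 -0.117  0.093] goal axes [ 2.339 -0.132  0.074] F [-0.01 -0.02  0.56] w 0.0005
0.018 [245. 193.] [6.7, 6.5, 6.3, 6.3]
0.012 [245. 200.] [6.8, 6.2, 6.8, 7.7]
0.007 [246. 206.] [6.6, 7.8, 7.4, 6.4]
0.003 [246. 210.] [8.8, 7.7, 7.2, 7.7]
-0.003 [246. 217.] [6.6, 8.9, 8.2, 9.7]
-0.008 [247. 223.] [7.9, 9.7, 10.2, 9.8]
-0.014 [247. 230.] [11.0, 12.1, 11.5, 11.6]
-0.018 [248. 234.] [12.0, 11.8, 12.3, 12.5]
```

View pics/w3.png

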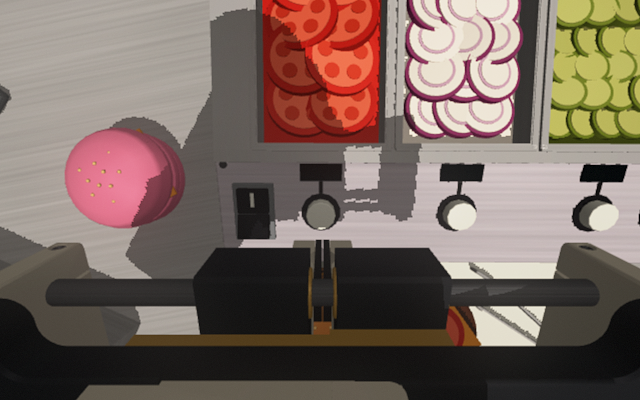

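The rocker is on: its far half measures ~6.5 mm above the panel and its near edge 12 mm. In the wrist view the rocker is at (252,211) and the left key at (321,213), under the tips. Moving down over the key.

arm_command(
  plan=[
    {"dx":0.75,"dy":-0.04,"dz":0.03,"wx":0,"wy":-0.1,"wz":0.08},
    {"dx":0.75,"dy":-0.04,"dz":0.03,"wx":0,"wy":0,"wz":0},
    {"dx":0.75,"dy":-0.04,"dz":0.02,"wx":0,"wy":0,"wz":0},
    {"dx":0,"dy":0,"dz":0,"wx":0,"wy":0,"wz":0},
    {"dx":0,"dy":0,"dz":0,"wx":0,"wy":0,"wz":0},
  ],
)

```text
time_s: 6.65
tcp_pos: [0.546, 0.1152, 0.141]
eef_rot: [179.6, 78.1, -11.1]
contact_force: [0.7, -0.5, 0.2]
gripper_width: 0.0003
```

```bash
python3 - <<'E'
from h import *
todo(local(.0,.114,.012,PM),PM[3],-1)
E
```

```text
t 6.65 tips [0.5482 0.1148 0.1302] turn/.08 [ 0.03  0.02 -0.01] shift/.02 cur axes [ 1.02   0.108 -0.002] goal axes [ 1.02e+00  1.09e-01 -1.00e-03] F [ 0.68 -0.54  0.17] w 0.0003
```

arm_command(
  plan=[
    {"dx":0.35,"dy":0.06,"dz":0,"wx":0,"wy":0,"wz":0},
    {"dx":0.35,"dy":0.05,"dz":0,"wx":0,"wy":0,"wz":0},
    {"dx":0.15,"dy":0,"dz":0,"wx":0,"wy":0,"wz":0},
    {"dx":0,"dy":0,"dz":0,"wx":0,"wy":0,"wz":0},
  ],
)

```text
time_s: 6.98
tcp_pos: [0.5499, 0.1131, 0.1228]
eef_rot: [179.4, 78.1, -11.2]
contact_force: [0.4, -0.3, -0.7]
gripper_width: 0.0004
```

```bash
python3 - <<'E'
from h import *
todo(local(.0,.114,.012,PM),PM[3],-1)
E
```

```text
t 6.98 tips [0.5521 0.1126 0.112 ] turn/.08 [ 0.04  0.03 -0.02] shift/.02 cur axes [0.089 0.039 0.017] goal axes [0.089 0.039 0.017] F [ 0.39 -0.28 -0.72] w 0.0004
```

arm_command(
  plan=[
    {"dx":0.09,"dy":0.03,"dz":0,"wx":0,"wy":0,"wz":0},
    {"dx":0.09,"dy":0,"dz":0,"wx":0,"wy":0,"wz":0},
    {"dx":0.09,"dy":0,"dz":0,"wx":0,"wy":0,"wz":0},
  ],
)

```text
time_s: 7.23
tcp_pos: [0.5511, 0.1126, 0.1183]
eef_rot: [179.7, 78.1, -10.9]
contact_force: [-4.8, 0.2, 3.9]
gripper_width: 0.0004
```

```bash
python3 - <<'E'
from h import *
todo(local(.0,.114,.005,PM),PM[3],-1)
E
```

```text
t 7.23 tips [0.5534 0.1121 0.1076] turn/.08 [ 0.04  0.01 -0.  ] shift/.02 cur axes [0.205 0.026 0.036] goal axes [0.205 0.026 0.036] F [-4.79  0.2   3.86] w 0.0004
```

arm_command(
  plan=[
    {"dx":0.08,"dy":0.01,"dz":0.02,"wx":0,"wy":0,"wz":0},
    {"dx":0.06,"dy":0,"dz":0,"wx":0,"wy":0,"wz":0},
  ],
)

```text
time_s: 7.4
tcp_pos: [0.5516, 0.1125, 0.1162]
eef_rot: [179.9, 78.0, -10.7]
contact_force: [-4.3, 0.3, 3.9]
gripper_width: 0.0003
```

```bash
python3 - <<'E'
from h import *
todo(local(.0,.114,.005,PM),PM[3],-1)
E
```

```text
t 7.4 tips [0.5538 0.112  0.1054] turn/.08 [ 0.04 -0.    0.01] shift/.02 cur axes [0.096 0.026 0.037] goal axes [0.096 0.026 0.037] F [-4.34  0.32  3.88] w 0.0003
```

arm_command(
  plan=[
    {"dx":0.05,"dy":0,"dz":0.02,"wx":0,"wy":0,"wz":0},
    {"dx":0.03,"dy":0,"dz":0,"wx":0,"wy":0,"wz":0},
  ],
)

```text
time_s: 7.57
tcp_pos: [0.5518, 0.1124, 0.1153]
eef_rot: [-180.0, 77.9, -10.6]
contact_force: [-10.3, 1.1, 13.6]
gripper_width: 0.0004
```

```bash
python3 - <<'E'
from h import *
todo(local(.0,.114,.005,PM),PM[3],-1)
E
```

```text
t 7.57 tips [0.554  0.112  0.1046] turn/.08 [ 0.04 -0.01  0.01] shift/.02 cur axes [0.051 0.025 0.039] goal axes [0.051 0.026 0.039] F [-10.31   1.14  13.59] w 0.0004
```

The key reached its stop (17 N). Retreating and checking it on the way to the green button.

arm_command(
  plan=[
    {"dx":-0.5,"dy":0,"dz":0,"wx":0,"wy":0,"wz":0},
    {"dx":-0.9,"dy":0,"dz":0,"wx":0,"wy":0,"wz":0},
    {"dx":-0.9,"dy":0,"dz":0,"wx":0,"wy":0,"wz":0},
    {"dx":-0.8,"dy":0.9,"dz":0,"wx":0,"wy":0,"wz":0},
    {"dx":-0.3,"dy":0.9,"dz":0,"wx":0,"wy":0,"wz":0},
    {"dx":0,"dy":0.9,"dz":0,"wx":0,"wy":0,"wz":0},
    {"dx":0,"dy":0.9,"dz":0,"wx":0,"wy":0,"wz":0},
    {"dx":0,"dy":0,"dz":0,"wx":0,"wy":0,"wz":0},
    {"dx":0,"dy":0,"dz":0,"wx":0,"wy":0,"wz":0},
  ],
)

```text
time_s: 8.32
tcp_pos: [0.5242, 0.0421, 0.1841]
eef_rot: [-179.8, 77.9, -10.4]
contact_force: [0.7, 0.2, 0.8]
gripper_width: 0.0005
```

```bash
cat >> h.py <<'E'
def heights():
    m=r.camera_model("wrist");p,d=r.capture("wrist");n=np.array([-s_*np.cos(PM[3]),-s_*np.sin(PM[3]),c])
    for k,y in ys.items():
        L=[]
        for up in(-.006,-.003,0,.003,.006):
            for dy in(-.005,0,.005):
                u,v=np.round(proj(m,local(up,y+dy,.012 if k!="kl" else .005,PM))).astype(int)
                if 0<=u<640 and 0<=v<240 and d[v,u]>0: L.append(1000*n@(back(m,(u,v),d[v,u])-PM[:3]))
        print(k,len(L),np.round(np.median(L),1) if L else None)
    return p
E
python3 - <<'E'
from h import *
todo(local(.0,-.172,.035,PM),PM[3],-1)
p=heights();cv2.imwrite("pics/w4.png",p[:,:,::-1])
E
```

```text
t 8.32 tips [0.5265 0.0417 0.1734] turn/.08 [ 0.06 -0.03  0.02] shift/.02 cur axes [ 2.046 10.618  0.127] goal axes [ 2.063 10.615  0.072] F [0.67 0.23 0.84] w 0.0005
kl 15 5.9
km 15 12.3
kr 15 13.0
st 15 13.3
```

View pics/w4.png

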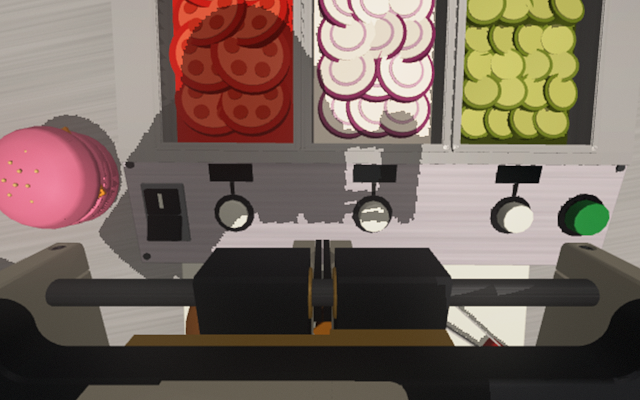

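The left key, at (234,215), is in: its top is ~5.9 mm proud, against 12–13 mm for the middle (373,217) and right (512,217) keys. The green button is at (585,218); moving there.

arm_command(
  plan=[
    {"dx":0,"dy":0.9,"dz":0,"wx":0.06,"wy":-0.03,"wz":0.02},
    {"dx":0,"dy":0.95,"dz":0.01,"wx":0,"wy":0,"wz":0},
    {"dx":0,"dy":0.95,"dz":0.01,"wx":0,"wy":0,"wz":0},
    {"dx":0,"dy":0.95,"dz":0.01,"wx":0,"wy":0,"wz":0},
    {"dx":0,"dy":0.95,"dz":0.01,"wx":0,"wy":0,"wz":0},
    {"dx":0,"dy":0.95,"dz":0.01,"wx":0,"wy":0,"wz":0},
    {"dx":0,"dy":0.95,"dz":0.01,"wx":0,"wy":0,"wz":0},
    {"dx":0,"dy":0.95,"dz":0.01,"wx":0,"wy":0,"wz":0},
    {"dx":0,"dy":0.95,"dz":0.01,"wx":0,"wy":0,"wz":0},
    {"dx":0,"dy":0.95,"dz":0.01,"wx":0,"wy":0,"wz":0},
    {"dx":0,"dy":0.95,"dz":0.01,"wx":0,"wy":0,"wz":0},
    {"dx":0,"dy":0,"dz":0,"wx":0,"wy":0,"wz":0},
    {"dx":0,"dy":0,"dz":0,"wx":0,"wy":0,"wz":0},
  ],
)

```text
time_s: 9.45
tcp_pos: [0.4871, -0.1636, 0.1808]
eef_rot: [179.3, 78.1, -10.9]
contact_force: [1.0, -0.2, -0.2]
gripper_width: 0.0004
```

```bash
python3 - <<'E'
from h import *
todo(local(.0,-.172,.035,PM),PM[3],-1)
E
```

```text
t 9.45 tips [ 0.4893 -0.164   0.17  ] turn/.08 [ 0.12  0.03 -0.01] shift/.02 cur axes [1.877 0.162 0.132] goal axes [1.877 0.164 0.135] F [ 0.98 -0.17 -0.23] w 0.0004
```

arm_command(
  plan=[
    {"dx":0.6,"dy":0.08,"dz":0.07,"wx":0.12,"wy":0.03,"wz":0},
    {"dx":0.6,"dy":0.08,"dz":0.07,"wx":0,"wy":0,"wz":0},
    {"dx":0.6,"dy":0,"dz":0,"wx":0,"wy":0,"wz":0},
    {"dx":0,"dy":0,"dz":0,"wx":0,"wy":0,"wz":0},
    {"dx":0,"dy":0,"dz":0,"wx":0,"wy":0,"wz":0},
  ],
)

```text
time_s: 9.87
tcp_pos: [0.4937, -0.165, 0.1439]
eef_rot: [179.8, 77.9, -10.8]
contact_force: [0.8, 0.1, 1.2]
gripper_width: 0.0003
```

```bash
python3 - <<'E'
from h import *
todo(local(.0,-.172,.012,PM),PM[3],-1)
E
```

```text
t 9.87 tips [ 0.496  -0.1654  0.1331] turn/.08 [ 0.03 -0.01 -0.  ] shift/.02 cur axes [1.152 0.158 0.087] goal axes [1.152 0.159 0.085] F [0.81 0.13 1.24] w 0.0003
```

arm_command(
  plan=[
    {"dx":0.4,"dy":0.08,"dz":0.05,"wx":0,"wy":0,"wz":0},
    {"dx":0.4,"dy":0.08,"dz":0.03,"wx":0,"wy":0,"wz":0},
    {"dx":0.2,"dy":0,"dz":0,"wx":0,"wy":0,"wz":0},
    {"dx":0,"dy":0,"dz":0,"wx":0,"wy":0,"wz":0},
  ],
)

```text
time_s: 10.2
tcp_pos: [0.4973, -0.1674, 0.1237]
eef_rot: [180.0, 77.8, -10.6]
contact_force: [-0.7, -0.3, 0.6]
gripper_width: 0.0006
```

```bash
python3 - <<'E'
from h import *
todo(local(.0,-.172,.012,PM),PM[3],-1)
E
```

```text
t 10.2 tips [ 0.4996 -0.1678  0.1129] turn/.08 [ 0.06 -0.04  0.01] shift/.02 cur axes [0.122 0.074 0.069] goal axes [0.123 0.075 0.068] F [-0.68 -0.28  0.61] w 0.0006
```

arm_command(
  plan=[
    {"dx":0.1,"dy":0.06,"dz":0.05,"wx":0,"wy":0,"wz":0},
    {"dx":0.1,"dy":0,"dz":0,"wx":0,"wy":0,"wz":0},
    {"dx":0.09,"dy":0,"dz":0,"wx":0,"wy":0,"wz":0},
    {"dx":0.06,"dy":0,"dz":0,"wx":0,"wy":0,"wz":0},
  ],
)

```text
time_s: 10.53
tcp_pos: [0.4978, -0.1688, 0.1169]
eef_rot: [180.0, 77.8, -10.5]
contact_force: [-2.5, 2.6, 4.5]
gripper_width: 0.0007
```

```bash
python3 - <<'E'
from h import *
todo(local(.0,-.172,.005,PM),PM[3],-1)
E
```

```text
t 10.53 tips [ 0.5001 -0.1692  0.1061] turn/.08 [ 0.05 -0.05  0.01] shift/.02 cur axes [0.133 0.011 0.038] goal axes [0.133 0.011 0.037] F [-2.51  2.65  4.51] w 0.0007
```

arm_command(
  plan=[
    {"dx":0.07,"dy":0,"dz":0,"wx":0,"wy":0,"wz":0},
    {"dx":0.05,"dy":0,"dz":0,"wx":0,"wy":0,"wz":0},
  ],
)

```text
time_s: 10.7
tcp_pos: [0.4983, -0.1689, 0.1151]
eef_rot: [180.0, 77.8, -10.5]
contact_force: [-9.1, 5.5, 18.0]
gripper_width: 0.0006
```

```bash
python3 - <<'E'
from h import *
todo(local(.0,-.172,.005,PM),PM[3],-1)
E
```

```text
t 10.7 tips [ 0.5006 -0.1693  0.1044] turn/.08 [ 0.05 -0.05  0.01] shift/.02 cur axes [0.04  0.01  0.041] goal axes [0.04  0.01  0.041] F [-9.09  5.5  18.  ] w 0.0006
```

The button is at its stop (21 N). Releasing and retreating to a viewing place.

arm_command(
  plan=[
    {"dx":-0.3,"dy":0,"dz":0,"wx":0,"wy":0,"wz":0},
    {"dx":-0.9,"dy":0,"dz":0,"wx":0,"wy":0,"wz":0},
    {"dx":-0.9,"dy":0,"dz":0,"wx":0,"wy":0,"wz":0},
    {"dx":-0.9,"dy":-0.9,"dz":0,"wx":0,"wy":0,"wz":0},
    {"dx":-0.9,"dy":-0.9,"dz":0,"wx":0,"wy":0,"wz":0},
    {"dx":-0.9,"dy":-0.9,"dz":0,"wx":0,"wy":0,"wz":0},
    {"dx":-0.9,"dy":-0.9,"dz":0,"wx":0,"wy":0,"wz":0},
    {"dx":-0.5,"dy":-0.9,"dz":0,"wx":0,"wy":0,"wz":0},
    {"dx":0,"dy":-0.9,"dz":0,"wx":0,"wy":0,"wz":0},
    {"dx":0,"dy":-0.9,"dz":0,"wx":0,"wy":0,"wz":0},
    {"dx":0,"dy":0,"dz":0,"wx":0,"wy":0,"wz":0},
    {"dx":0,"dy":0,"dz":0,"wx":0,"wy":0,"wz":0},
  ],
)

```text
time_s: 11.7
tcp_pos: [0.496, -0.0354, 0.2438]
eef_rot: [-179.0, 77.5, -9.8]
contact_force: [0.1, -0.2, -0.0]
gripper_width: 0.0003
```

```bash
python3 - <<'E'
from h import *
todo(local(.0,-.172,.035,PM),PM[3],-1)
p=heights();cv2.imwrite("pics/w5.png",p[:,:,::-1])
p,d=r.capture("top");cv2.imwrite("pics/top5.png",p[:,:,::-1])
E
```

```text
t 11.7 tips [ 0.4984 -0.0358  0.2331] turn/.08 [ 0.   -0.11  0.05] shift/.02 cur axes [5.092 6.565 0.1  ] goal axes [5.118 6.546 0.053] F [ 0.06 -0.24 -0.01] w 0.0003
kl 15 5.7
km 15 12.8
kr 15 13.2
st 15 13.0
```

View pics/w5.png

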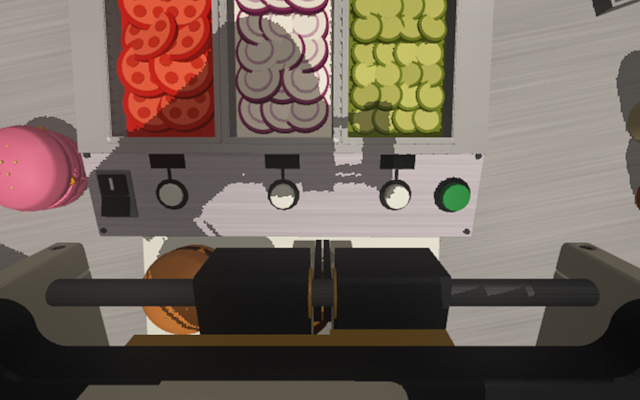

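View pics/top5.png

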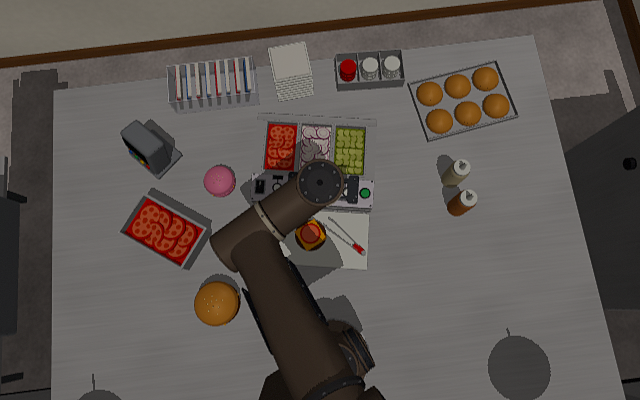

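The wrist view shows the rocker on at (115,193), the left key in at (172,194), the middle and right keys out, and green back out at (453,195). In the top view nothing that shows has moved (pans, tongs, open bun, bottles), and the arm is clear. Handing in.

```bash
python3 - <<'E'
from plant import r
print(r.close_job(), r.get_state()["time_s"])
E
```

```text
the job is handed in; nothing more can be done
the job is handed in; nothing more can be done
```

I tapped the rocker on, pressed key_left fully in and pressed the green start button to its stop and released it, in that order. The smaller tomato pan stands in the left well. The job was handed in a little under 12 s by the robot's clock; it reports no verdict.

**Last checks (wrist camera, height above the panel):**

| Control | Measured | Expected |
|---|---|---|
| Rocker, far half (measured just after its tap) | about 6.5 mm | 6.5 mm when on |
| Left key | 5.7 mm | 5 mm when fully in |
| Middle key | 12.8 mm | 12 mm when out |
| Right key | 13.2 mm | 12 mm when out |
| Start button | 13.0 mm | 12 mm when out |

- **Other objects:** By eye, the final top view shows no shift of the pans, tongs, open bun or bottles. The arm hid the closed burger there, and I did not measure its position. The arm was clear of everything.
- **Press forces:** The readings at the stops were about 32 N on the rocker (firmer than I meant, though under the 40 N limit), 17 N on the key and 21 N on the start button. These are end-of-move readings, so a brief peak in between would not show.
- **Disagreement:** The side camera differed from the wrist and top cameras by about 2 pixels (roughly 3 mm), so I relied on the wrist and top views.

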